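# Refit the laminator's knob and hold it pressed

## Task

The black knob has come off the laminator: pick it up, turn it so that the white line on its top points the way the shaft's flat faces, and push it fully home on the D-shaped shaft. Then press the knob down against the shaft's spring as far as it goes, to hold the jam release open, and finish while still holding it pressed down. Leave the other things on the counter and on the laminator where they are.

Things in the scene. Friction and masses are not known exactly. Their poses are not given: they have to be found in the camera images.
- knob_center (a point): loose black control knob standing upright, 36 mm high, 40 mm round with two flat upright sides 32 mm apart over its whole height, for gripping; they face its +y and -y. A raised white line on its top runs from the middle towards its -x. This point is on its axis, half-way up (18 mm above the underside, which is on the counter at the start); z up, -x along the white line. About 60 g
- knob_bore (a point): point on the knob's axis at the closed end of the D-shaped blind bore in its underside: 16 mm above the underside, axes as knob_center. The bore is open downward, 16 mm deep, 21.8 mm round, its flat wall on the -x side (under the white line), 5.9 mm from the axis
- knob_mark (a point): outer end of the white line, on the knob's top, 16 mm from the axis towards the knob's -x
- knob: the whole knob; origin on its axis at the underside, axes as knob_center
- shaft_tip (a point): centre of the tip of the upright brass D-shaft on the right part of the laminator's top (right as the robot sees it). 20 mm round, one flat 5 mm from the axis facing this frame's -x; a white line on the black disc at its foot points the same way. The top 4 mm taper in by 2.5 mm all round (2 mm on the flat). z up. The point moves with the shaft; at rest 26 mm above the laminator's top
- press_shaft (a joint): how far the sprung shaft is pressed straight down, m: 0 at rest, 0.007 at the stop; yields from about 4 N, reaches the stop at about 11 N, springs back when let go. With the knob fully on, knob_bore meets shaft_tip and the knob's underside is 10 mm above the laminator's top (3 mm with the shaft at the stop)
- shaft_turn (a joint): angle of the shaft about its upright axis relative to the laminator, rad, counterclockwise from above; stiff (about 0.3 N m), so it stays as found. shaft_tip's axes turn with it
- laminator: white desktop laminator standing fast on the counter, 125 mm deep (its x), 240 mm wide (its y), 60 mm high, feed mouth towards the robot; origin under its middle. The shaft stands 12 mm in front of its middle (its -x) and 68 mm to the right (its -y)
- binder_clip_0: bystander: black binder clip lying on the left part of the laminator's top, 41x51x21 mm; origin at the centre of its underside. To be left where it is
- eraser: bystander: grey and white eraser to the right of the laminator, farther back, 23x52x13 mm; origin at the centre of its underside. To be left where it is
- tape_1: bystander: roll of beige tape lying flat on the left, 104x102x25 mm; origin at the centre of its underside. To be left where it is
- glue_stick: bystander: glue stick, white with dark cap, lying on its side on the right, 28x95x28 mm; origin at the centre of its underside. To be left where it is
- staple_box_a: bystander: small white carton of staples on the right, 41x74x27 mm; origin at the centre of its underside. To be left where it is
- rubber_stamp: bystander: wooden hand stamp standing upright far left, 28x58x73 mm; origin at the centre of its underside. To be left where it is
- clip_box: bystander: flat white carton of paper clips to the right of the laminator, 53x75x21 mm; origin at the centre of its underside. To be left where it is
There are look-alikes about, which are no part of the job. Of the things shaped like the knob, the black one is meant.

How it is judged (in metres and radians):
On the way, in this order (a step that is already met when the one before it is completed fails the run):
1. the knob is lifted clear of the counter (height (world z) of knob_center above 0.06 m), for 0.1 s.
2. the knob sits fully home on the D-shaft, white line over the shaft's flat (z of knob_bore in the frame of shaft_tip between -0.004 and 0.0025 m and horizontal distance between knob_bore and shaft_tip below 0.003 m and angle between knob_center's own z axis and vertical below 0.12 rad and angle between the x axis of knob_center and the x axis of shaft_tip, either way round below 0.25 rad and x of knob_mark in the frame of shaft_tip below -0.008 m), for 0.1 s.
At the end, for the whole second after the job is handed in: The knob is upright and fully home on the shaft (bore end within 2.5 mm of the shaft's tip, within 3 mm sideways, white line on the same side as the shaft's flat and within 0.25 rad), the gripper is still on it (over 2 N) and it keeps the shaft pressed by more than 4.5 mm of its 7 mm, at rest (all of step 2 and value of joint press_shaft above 0.0045 m and contact force between the fingers and knob above 2 N and contact force between knob and laminator above 3 N and linear speed of knob below 0.02 m/s); the arm keeps its last pose, push and grip.
It fails at once if a bystander is moved by more than 3 cm (distance of any of binder_clip_0, eraser, tape_1, glue_stick, staple_box_a, rubber_stamp, clip_box from where it was at the start of the episode above 0.03 m).
It also fails if it takes over 37 s, if anything falls off the work surface, if the arm or the gripper's body presses on something with over 40 N, if the wrist force passes 120 N, or if a joint passes its speed limit or range.

## Robot

A 7-joint arm with a two-finger parallel gripper is mounted at the origin on a cart in front of the work surface, level with it; the furniture and walls round the work are solid. World frame = base frame: x ahead of the robot, y to its left, z up, the work surface at z = 0. Lengths are in mm, angles in rad, forces in N, time in s.
With the tool pointing down it reaches from about 400 to 875 mm from the base axis. Payload 4.4 kg.
Tool frame: the origin (TCP) lies at the centre of the arm's flange, where the gripper is bolted on; the fingertips stand 173 mm ahead of it and the grasp point (between the pads) lies 155 mm ahead of it; z points along the fingers, y is the direction in which the jaws open and shut (so a half turn about z gives the same grasp; the last joint's range is limited). The gripper opens to 85 mm and grips with 20 to 120 N. Pads are 22 mm wide; open, the fingers measure 114 mm over their backs; the gripper's body (76 mm by 85 mm) begins 54 mm behind the grasp point. The pads swing forward as they close: fully open they stand 13 mm farther back than shut.
Start: joints at [1.253, 0.628, 0.038, 1.517, -0.027, 0.996, -0.02], TCP at [161.967, -629.51, 404.713] pointing down, gripper open.
Joint ranges: [-3.06, 3.06], [-0.37, 2.12], [-1.25, 1.32], [0.18, 2.47], [-1.1, 4.24], [0.23, 1.98], [-2.94, 2.94]. Speed limits (rad/s): [2.57, 2.57, 3.14, 3.14, 3.14, 3.14, 3.14].

## Interface

Orientations are given as a unit quaternion [x, y, z, w].
In Python, from station import arm gives the robot as it stands.
- The arm moves only by the tool drive_tool, never from a script. Its argument "targets" is one flat list of numbers, 5 for each row, row after row: the closure, from 0 (fully open) to 1 (shut), then the shift along the tool's x, y, z in cm, then the turn about the tool's z in degrees. A call has 1 to 5 rows; each row is the pose to reach, as a shift and turn from the pose commanded when the call began, along the tool's axes at that moment; what a row does not reach only later rows make up. A row lasts 1/12 s, in which the tool goes at most 41.7 mm and 7.16 degrees, less where a joint would pass 70% of its speed; a pose out of reach is approached as far as the arm can. A call with a gripper value outside its range is refused whole. The fingers move at their own pace and stop on an object; the grip force is fixed at half the most. Time passes only in rows, so rows that repeat a pose let the fingers close. It gives the time, the measured TCP pose, the force and the opening at its end, in the units of the state.
- arm.read_state(): the state, without advancing time (a new reading comes with each control period).
- arm.get_image(name): name is "scene" or "side" or "wrist"; returns a dict with "color" (400x640x3 uint8, red, green, blue), "K" (3x3 intrinsics, pixels), "eye" and "attitude" of the camera in the world; the wrist camera has in their place "hand_eye" (4x4, takes a point from camera to tool coordinates, whose origin is the TCP and whose axes are the flange's). Camera axes: x right, y down, z forward; pixel columns grow to the right and rows downward; lengths in mm; the calibration is good to about 2 mm. A picture is of the moment at which its call begins: read the wrist's pose just before it. There is no depth.
- arm.hand_in(): hands the job in, once; it reports no verdict.
The state is a dict: "t": time; "joint_pos": joint angles; "joint_velocities": joint speeds; "joint_efforts": joint torques, N m; "tcp_pos": TCP position; "tcp_rot": TCP orientation; "contact_force": force on the tool from outside, world axes, zero at the start; "moment": the same for the moment, N m; "finger_gap": finger opening in mm.
Only numpy, scipy, OpenCV 4.12 (cv2) and the standard library are available. Lean on these libraries where they do the work, as an engineer would, in place of code of your own. Each camera call takes 0.05 s, during which the arm holds its last target. There are 200 camera calls.

## Working session

There is one attempt and no reset: what is moved stays moved. The work goes in short steps, Python scripts to look and compute and a tool call to move; the robot and the scene stay as the last step left them, time stands still between calls to the robot, and variables do not carry over. Pictures are saved under pics/ and viewed, about 8 in all and at most 12, crops included, and the job is handed in when it is done.

Besides the shell and the picture viewer there is one more tool, called as name(argument=value, ...) on one line, values as JSON. drive_tool: Moves the arm, as the interface text tells. Its arguments: {"type":"object","properties":{"targets":{"type":"array"}},"required":["targets"]}

```bash
mkdir -p pics; ls; cat > h.py <<'E'
import numpy as np, cv2
from scipy.spatial.transform import Rotation as R
from station import arm
def cam(name):
    s=arm.read_state(); d=arm.get_image(name); K=np.array(d["K"])
    if name=="wrist":
        H=np.array(d["hand_eye"]); T=np.eye(4); T[:3,:3]=R.from_quat(s["tcp_rot"]).as_matrix(); T[:3,3]=s["tcp_pos"]
        M=T@H; eye,A=M[:3,3],M[:3,:3]
    else:
        eye=np.array(d["eye"]); a=np.array(d["attitude"]); A=a if a.shape==(3,3) else R.from_quat(a).as_matrix()
    return d["color"][:,:,::-1].copy(),K,eye,A
def plane(c,uv,z):
    _,K,e,A=c; r=A@np.linalg.solve(K,[uv[0],uv[1],1]); return e+r*(z-e[2])/r[2]
def proj(c,p):
    _,K,e,A=c; q=K@(A.T@(np.array(p)-e)); return q[:2]/q[2]
def tool(p):
    s=arm.read_state(); return R.from_quat(s["tcp_rot"]).inv().apply(np.array(p)-s["tcp_pos"])
E
python3 - <<'E'
from h import *
s=arm.read_state(); print({k:np.round(v,3) for k,v in s.items()})
print(R.from_quat(s["tcp_rot"]).as_matrix().round(3))
for n in("scene","side"):
    c=cam(n); cv2.imwrite(f"pics/{n}.png",c[0]); print(n,c[1].round(1).tolist(),c[2].round(),c[3].round(2).tolist())
c=cam("wrist");cv2.imwrite("pics/w0.png",c[0]);print(c[2])
E
```

```text
pics
{'t': np.float64(0.0), 'joint_pos': array([ 1.253,  0.629,  0.038,  1.518, -0.027,  0.996, -0.02 ]), 'joint_velocities': array([-0.001,  0.002,  0.001, -0.001,  0.   ,  0.001, -0.001]), 'joint_efforts': array([-0.0000e+00, -5.6341e+01,  1.2260e+00, -1.9344e+01,  1.1000e-02,
        1.1000e-02,  0.0000e+00]), 'tcp_pos': array([ 161.895, -629.199,  403.788]), 'tcp_rot': array([ 0.992,  0.126, -0.   , -0.001]), 'contact_force': array([ 0.548, -0.579,  0.011]), 'moment': array([-0.041,  0.036, -0.022]), 'finger_gap': np.float64(85.131)}
[[ 0.968  0.249 -0.   ]
 [ 0.249 -0.968  0.002]
 [-0.    -0.002 -1.   ]]
scene [[362.3, 0.0, 323.6], [0.0, 362.3, 198.0], [0.0, 0.0, 1.0]] [-539.  601.  763.] [[-0.48, -0.42, 0.77], [-0.87, 0.26, -0.41], [-0.02, -0.87, -0.49]]
side [[442.8, 0.0, 320.2], [0.0, 442.8, 199.4], [0.0, 0.0, 1.0]] [  325. -1307.   955.] [[0.99, -0.08, 0.11], [-0.13, -0.54, 0.83], [-0.0, -0.84, -0.54]]
[ 236.51571771 -610.88308735  373.41592698]
```

View pics/scene.png

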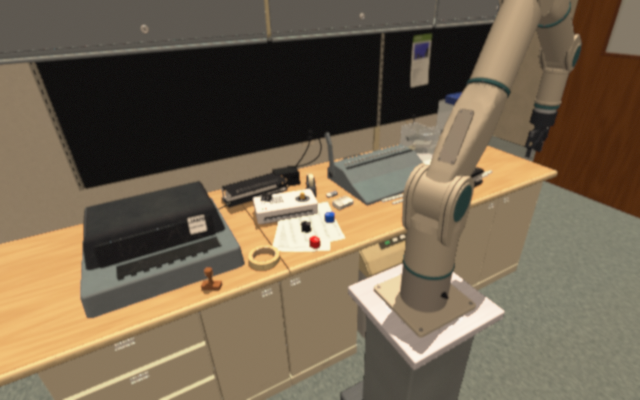

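View pics/side.png

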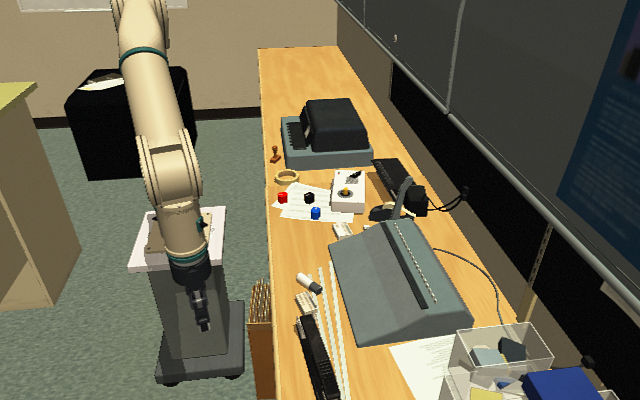

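Scene view: black knob at (306,227), with red (315,242) and blue (330,217) knobs as look-alikes. Side view: black (309,198), red (283,198), blue (316,213). The laminator shaft is at about (346,193) in the side view. The black dials and clip on the laminator top are not candidates.

```bash
python3 - <<'E'
from h import *
a=cam("scene");b=cam("side")
for n,u,v,z in(("black",(306,227),(309,198),20),("red",(315,242),(283,198),20),("blue",(330,217),(316,213),20),("shaft",(302,197),(346,193),75)):
    print(n,plane(a,u,z).round(),plane(b,v,z).round())
A=cv2.resize(a[0][170:260,235:355],None,fx=6,fy=6,interpolation=cv2.INTER_CUBIC)[:,:720]
B=cv2.resize(b[0][150:240,265:385],None,fx=6,fy=6,interpolation=cv2.INTER_CUBIC)
cv2.imwrite("pics/crop.png",cv2.resize(np.vstack([A,B]),(400*1,600)))
E
```

```text
black [468. 138.  20.] [475. 135.  20.]
red [370. 153.  20.] [374. 149.  20.]
blue [482.  29.  20.] [489.  30.  20.]
shaft [589.  92.  75.] [606.  65.  75.]
```

View pics/crop.png

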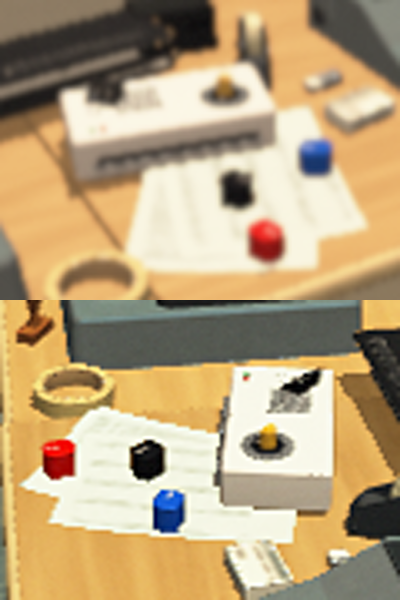

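Both views agree: the black knob is near (471,137) and the shaft near (600,70). The black one between red and blue is the target. I'll move the wrist camera over both, swinging round the base.

drive_tool(targets=[0,3.6,-1.6,0,0,0,7.2,-3.2,0,0,0,10.8,-4.8,0,0,0,14.4,-6.4,0,0,0,18,-8,0,0])

```text
t: 0.67
tcp_pos: [317.5, -505.9, 404.7]
tcp_rot: [0.992, 0.125, 0.0, -0.0]
contact_force: [0.2, 0.5, -1.3]
finger_gap: 85.5
```

drive_tool(targets=[0,3.6,-1.6,0,0,0,7.2,-3.2,0,0,0,10.8,-4.8,0,0,0,14.4,-6.4,0,0,0,18,-8,0,0])

```text
t: 1.08
tcp_pos: [472.0, -383.4, 404.8]
tcp_rot: [0.992, 0.126, 0.0, 0.0]
contact_force: [0.4, -0.9, -0.1]
finger_gap: 85.1
```

drive_tool(targets=[0,0.8,-3.8,0,0,0,1.6,-7.6,0,0,0,2.4,-11.4,0,0,0,3.2,-15.2,0,0,0,4,-19,0,0])

```text
t: 1.5
tcp_pos: [461.7, -189.1, 404.7]
tcp_rot: [0.992, 0.125, 0.0, -0.0]
contact_force: [0.7, 1.4, 0.7]
finger_gap: 85.3
```

drive_tool(targets=[0,0.8,-3.8,0,0,0,1.6,-7.6,0,0,0,2.4,-11.4,0,0,0,3.2,-15.2,0,0,0,4,-19,0,0])

```text
t: 1.92
tcp_pos: [453.1, 4.8, 405.0]
tcp_rot: [0.992, 0.125, 0.0, 0.0]
contact_force: [0.9, -0.1, 0.8]
finger_gap: 85.2
```

drive_tool(targets=[0,0.8,-3.8,0,0,0,1.6,-7.6,0,0,0,1.6,-7.6,0,0,0,1.6,-7.6,0,0])

```text
t: 2.25
tcp_pos: [449.8, 83.2, 404.8]
tcp_rot: [0.992, 0.129, 0.0, -0.0]
contact_force: [0.0, 0.6, 0.1]
finger_gap: 85.1
```

```bash
python3 - <<'E'
from h import *
s=arm.read_state(); print(s["t"],s["tcp_pos"],s["joint_pos"].round(3) if hasattr(s["joint_pos"],'round') else s["joint_pos"])
c=cam("wrist");cv2.imwrite("pics/w1.png",c[0]);print(c[1],c[2],c[3].round(3))
for p in((471,137,36),(600,68,86)):print(proj(c,p))
E
```

```text
2.25 [449.84542448  83.22337123 404.78286488] [-0.225  0.357 -0.026  2.031  0.012  0.753 -1.571]
[[330.51439063   0.         320.5911217 ]
 [  0.         330.51439063 190.51227225]
 [  0.           0.           1.        ]] [524.38127249 102.01450802 374.36337714] [[ 0.255 -0.922 -0.29 ]
 [-0.967 -0.244 -0.076]
 [-0.001  0.3   -0.954]]
[274.24830191 130.58252801]
[388.50731999  -0.78102024]
```

View pics/w1.png

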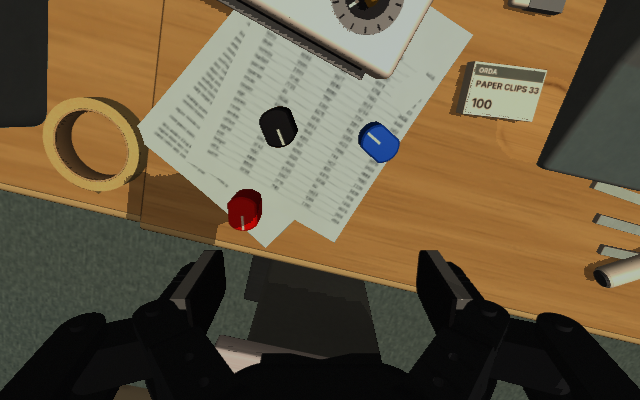

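The wrist view shows the black knob at (278,127), its white line pointing down to (284,146). Blue is at (379,142) and red at (245,210). The shaft disc is at the top edge (366,5), with its line to the left. Next I measure the knob.

```bash
cat >> h.py <<'E'
def knob(c,p,z=36,r=45):
    """top face centre + line dir, via white line and black mask near predicted pixel"""
    im=c[0]; u,v=proj(c,p).astype(int); x0,y0=max(u-r,0),max(v-r,0); s=im[y0:v+r,x0:u+r].astype(int)
    blk=(s.max(2)<70).astype(np.uint8)
    n,l,st,ce=cv2.connectedComponentsWithStats(blk); 
    i=1+np.argmax(st[1:,4]); hull=cv2.convexHull(np.argwhere(l==i)[:,::-1].astype(np.int32))
    m=np.zeros(blk.shape,np.uint8); cv2.fillConvexPoly(m,hull,1)
    w=(m>0)&(s.min(2)>110); n2,l2,st2,_=cv2.connectedComponentsWithStats(w.astype(np.uint8)); j=1+np.argmax(st2[1:,4])
    L=np.argwhere(l2==j)[:,::-1]+[x0,y0]; P=np.array([plane(c,q,z)[:2] for q in L])
    m0=P.mean(0); d=np.linalg.svd(P-m0)[2][0]; t=(P-m0)@d
    return hull.reshape(-1,2)+[x0,y0],m0,d,t.min(),t.max(),P
E
python3 - <<'E'
from h import *
c=cam("wrist")
H,m0,d,a,b,P=knob(c,(471,137,36))
print("line ends",m0+a*d,m0+b*d,"len",b-a,"n",len(P), "ang",np.degrees(np.arctan2(d[1],d[0])))
top=np.array([plane(c,q,36)[:2] for q in H]);bot=np.array([plane(c,q,0)[:2] for q in H])
print("hull@36",top.min(0),top.max(0),"hull@0",bot.min(0),bot.max(0))
x,y,w,h=270,90,0,0
cv2.imwrite("pics/c1.png",cv2.resize(c[0][85:175,225:335],None,fx=7,fy=6.6,interpolation=cv2.INTER_CUBIC))
E
```

```text
line ends [472.90875241 134.40527043] [459.88438411 125.32027474] len 15.879902907399657 n 35 ang -145.10275051637018
hull@36 [454.83568105 114.29790174] [496.96714023 154.53729501] hull@0 [447.40874624 115.84973126] [494.02380951 160.37137612]
```

View pics/c1.png

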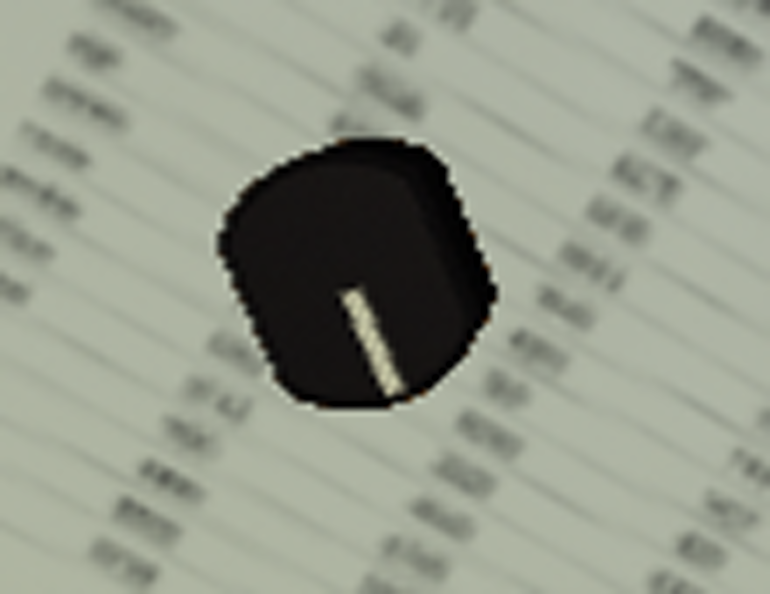

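The close crop confirms it: a black knob with its white line starting mid-top. Its axis is at about (473,135), with the line pointing at -145°. Now a look at the shaft from above.

drive_tool(targets=[0,3,1.1,2,0,0,6,2.2,4,0,0,9,3.3,6,0,0,9,3.3,6,0,0,9,3.3,6,0])

```text
t: 2.77
tcp_pos: [546.2, 68.5, 342.7]
tcp_rot: [0.992, 0.123, -0.002, 0.001]
contact_force: [-0.9, -0.5, -0.0]
finger_gap: 85.6
```

```bash
python3 - <<'E'
from h import *
c=cam("wrist"); uv=proj(c,(600,68,86)).astype(int); print(c[2],uv)
x0,y0=uv[0]-70,max(uv[1]-50,0); print(x0,y0)
s=c[0][y0:y0+110,x0:x0+140]; cv2.imwrite("pics/s1.png",cv2.resize(s,None,fx=5.5,fy=5.4,interpolation=cv2.INTER_CUBIC)); cv2.imwrite("pics/w2.png",c[0])
hsv=cv2.cvtColor(s,cv2.COLOR_BGR2HSV)
m=((hsv[...,0]>10)&(hsv[...,0]<35)&(hsv[...,1]>90)&(hsv[...,2]>60)).astype(np.uint8)
n,l,st,ce=cv2.connectedComponentsWithStats(m)
for i in range(1,n):
  if st[i,4]>30: print(st[i],ce[i]+[x0,y0],plane(c,ce[i]+[x0,y0],86))
E
```

```text
[620.84479096  86.43234361 311.95563796] [339 123]
269 73
[131  13   9  19  88] [405.60227273  96.44318182] [627.63542027  30.41402105  86.        ]
[ 38  21  28  30 570] [321.9877193 107.0122807] [607.60593115  82.08172952  86.        ]
```

View pics/s1.png

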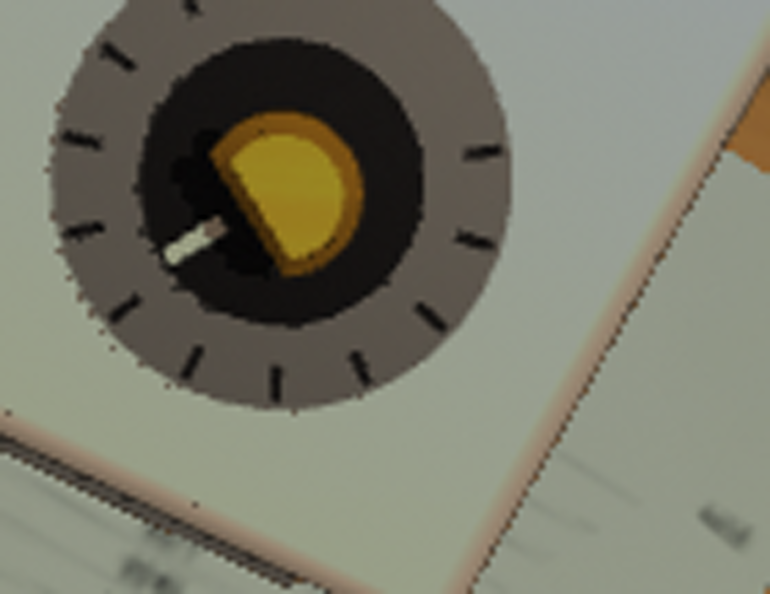

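The shaft is seen sharply: brass D at (320,106), flat towards the lower left with the white line at (304,117). I'll compute its axis and flat direction from the disc, the line and the D edges.

```bash
python3 - <<'E'
from h import *
c=cam("wrist"); im=c[0].astype(int)
f=lambda x,y,z:plane(c,(269+(x+.5)/5.5-.5,73+(y+.5)/5.4-.5),z)[:2]
g=im.max(2); m=(g[73:150,269:410]<50).astype(np.uint8)
def ang(d): return np.degrees(np.arctan2(d[1],d[0]))
a,b=f(212,152,82),f(283,275,82); a2,b2=f(231,160,86),f(285,262,86)
for p,q in((a,b),(a2,b2)):
    d=q-p; print("chord",np.linalg.norm(d),"normal ang",ang([d[1],-d[0]]),"mid",(p+q)/2)
i,o=f(220,222,61),f(170,257,61); print("line",ang(o-i),i,o)
D=[f(*q,61) for q in((140,182),(424,182),(282,38),(282,326))]; print("disc",(D[0]+D[1])/2,(D[2]+D[3])/2,np.linalg.norm(D[0]-D[1]),np.linalg.norm(D[2]-D[3]))
# brass outer round edge z=82, tip face edge z=86
for z,pts in((82,[(212,152),(230,126),(283,111),(340,138),(363,190),(345,245),(283,275)]),(86,[(231,160),(280,135),(325,155),(345,195),(330,240),(285,262)])):
    P=np.array([f(*q,z) for q in pts]); s=np.linalg.lstsq(np.c_[2*P,np.ones(len(P))],(P**2).sum(1),rcond=None)[0]
    print(z,"circle",s[:2],np.sqrt(s[2]+s[:2]@s[:2]))
E
```

```text
chord 17.495084152298567 normal ang 134.12830793526246 mid [601.84748574  87.49720445]
chord 13.96962952809139 normal ang 132.10047948234072 mid [602.78912376  86.34524978]
line 138.91400975732117 [598.24248502  90.93244483] [591.94764777  96.42107142]
disc [605.50856326  84.10367217] [605.06720045  83.9915915 ] 38.24338312247495 38.36431177706462
82 circle [605.24068424  84.11269665] 10.085702200804198
86 circle [604.85761025  83.97717144] 7.677117464685199
```

Shaft axis (605.2, 84.1), with the radii 10.1 and 7.7 mm matching. The flat direction is about 135°. I'll move above the knob with the tool yaw at 35°.

drive_tool(targets=[0,-1.8,-2.8,2,-7,0,-3.6,-5.6,4,-14,0,-5.4,-8.3,7,-20.6,0,-5.4,-8.3,8,-20.6,0,-5.4,-8.3,8,-20.6])

```text
t: 3.28
tcp_pos: [469.6, 138.9, 264.0]
tcp_rot: [0.953, 0.303, -0.002, -0.0]
contact_force: [1.0, -0.2, 0.1]
finger_gap: 85.5
```

```bash
python3 - <<'E'
from h import *
s=arm.read_state(); print(s["tcp_pos"],R.from_quat(s["tcp_rot"]).as_matrix().round(3).tolist(),s["finger_gap"])
c=cam("wrist"); print(proj(c,(473,135,36)))
H,m0,d,a,b,P=knob(c,(473,135,36),r=75)
print("ends",m0+a*d,m0+b*d,b-a,"ang",np.degrees(np.arctan2(d[1],d[0])))
top=np.array([plane(c,q,36)[:2] for q in H]);M=R.from_quat(s["tcp_rot"]).as_matrix()[:2,:2]
q=(top-s["tcp_pos"][:2])@M; print("hull in tool xy",q.min(0),q.max(0))
cv2.imwrite("pics/w3.png",c[0])
E
```

```text
[469.63665351 138.86736333 264.0232801 ] [[0.817, 0.577, -0.004], [0.577, -0.817, -0.001], [-0.004, -0.002, -1.0]] 85.47953383917657
[328.10524315 209.84593412]
ends [461.63120479 126.81847196] [460.2598939  124.76575812] 2.4686287007364607 ang -123.74481570639583
hull in tool xy [-17.10057829  -9.78013059] [29.22236723 21.60779192]
```

View pics/w3.png

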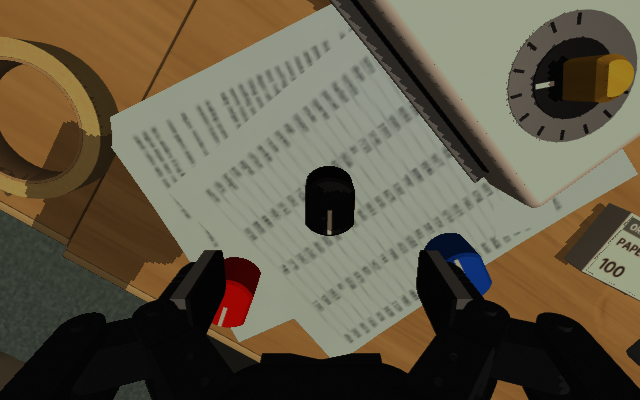

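The tool axes line up with the knob's flats, and its line is vertical in the image at u=329, from (329,211) to (329,235). The fingers straddle clear of red (238,290) and blue (458,263). I'll compute the last offset.

```bash
python3 - <<'E'
from h import *
c=cam("wrist"); s=c[0][160:245,295:365]
g=s.max(2); print([int(v) for v in g[35:82,34]])
for q in((329.5,210.5),(329.5,234.5),(330,236.5),(305.5,200),(354.5,200)):
    print(q,plane(c,q,36).round(1),tool(plane(c,q,36)).round(1))
# grey level along a row for line angle
for r in(52,58,64,70): print(r+160,295+np.average(np.arange(28,42),weights=np.clip(g[r,28:42].astype(float)-g[r,28:42].min()-10,0,None)+1e-6))
E
```

```text
[5, 5, 5, 4, 5, 5, 4, 4, 5, 6, 5, 7, 5, 5, 6, 5, 4, 9, 5, 6, 7, 8, 5, 7, 7, 7, 8, 7, 6, 7, 8, 8, 8, 7, 8, 12, 17, 17, 14, 13, 12, 6, 130, 146, 146, 147, 147]
(329.5, 210.5) [475.5 132.9  36. ] [ -0.8   5.1 230. ]
(329.5, 234.5) [461.8 123.   36. ] [-17.7   5.3 230. ]
(330, 236.5) [460.8 121.9  36. ] [-19.1   5.6 230. ]
(305.5, 200) [472.5 149.5  36. ] [  6.3 -10.2 230. ]
(354.5, 200) [490.4 124.   36. ] [  6.4  20.9 230. ]
212 325.68085125343293
218 325.66871182097555
224 325.67592609116366
230 325.59550570571895
```

drive_tool(targets=[0,0,0.5,2.5,0,0,0,0.5,5.5,0,0,0,0.5,8.3,0,0,0,0.5,8.6,0,0,0,0.5,8.6,0])

```text
t: 3.8
tcp_pos: [476.0, 133.0, 178.9]
tcp_rot: [0.954, 0.3, -0.0, 0.0]
contact_force: [-0.1, 0.1, -0.4]
finger_gap: 85.4
```

drive_tool(targets=[1,0,0,0,0,1,0,0,0,0,1,0,0,0,0,1,0,0,0,0,1,0,0,0,0])

```text
t: 4.22
tcp_pos: [475.9, 134.1, 180.1]
tcp_rot: [0.954, 0.301, 0.001, 0.0]
contact_force: [-0.9, -0.4, 4.4]
finger_gap: 31.5
```

drive_tool(targets=[1,0,0,0,0,1,0,0,0,0,1,0,0,0,0,1,0,0,0,0,1,0,0,0,0])

```text
t: 4.63
tcp_pos: [475.9, 134.1, 180.1]
tcp_rot: [0.954, 0.301, 0.001, 0.0]
contact_force: [0.2, 0.0, 8.4]
finger_gap: 31.0
```

Gripped at 31 mm. Lifting, then carrying over the shaft with an 80° turn.

drive_tool(targets=[1,0,0,-3,0,1,0,0,-6.5,0,1,0,0,-10,0,1,0,0,-12,0,1,0,0,-12,0])

```text
t: 5.05
tcp_pos: [476.8, 134.4, 303.2]
tcp_rot: [0.954, 0.301, 0.004, -0.0]
contact_force: [0.9, 0.1, -0.8]
finger_gap: 31.1
```

drive_tool(targets=[1,1.5,2.3,0,7,1,3,4.6,0,14,1,4.5,6.9,0,21,1,6,9.2,0,28,1,7.7,11.5,0,35])

```text
t: 5.47
tcp_pos: [605.0, 83.1, 298.1]
tcp_rot: [1.0, -0.003, -0.001, 0.0]
contact_force: [0.5, -0.1, -0.7]
finger_gap: 30.8
```

drive_tool(targets=[1,0,0,0,7,1,0,0,0,14,1,0,0,0,21,1,0,0,0,28,1,0,0,0,35])

```text
t: 5.88
tcp_pos: [604.0, 84.0, 297.8]
tcp_rot: [0.953, -0.303, -0.001, 0.0]
contact_force: [0.3, -0.6, -0.4]
finger_gap: 30.7
```

drive_tool(targets=[1,0,0,0,5,1,0,0,0,10,1,0,0,0,10,1,0,0,0,10,1,0,0,0,10])

```text
t: 6.3
tcp_pos: [604.2, 84.1, 298.3]
tcp_rot: [0.924, -0.381, -0.0, 0.0]
contact_force: [-0.0, 1.4, -0.5]
finger_gap: 31.0
```

```bash
python3 - <<'E'
from h import *
s=arm.read_state(); print(s["tcp_pos"],R.from_quat(s["tcp_rot"]).as_matrix().round(3).tolist(),s["finger_gap"],s["joint_pos"])
M=R.from_quat(s["tcp_rot"]).as_matrix(); print("yaw",np.degrees(np.arctan2(M[1,0],M[0,0])))
c=cam("wrist"); print("shaft px",proj(c,(605.2,84.1,86)),proj(c,(605.2,84.1,61)), "knob top centre px", proj(c,np.array(s["tcp_pos"])+M@[0,0,143]))
cv2.imwrite("pics/w4.png",c[0])
b=cam("side"); k=proj(b,(605,84,110)).astype(int); cv2.imwrite("pics/s4.png",b[0])
B=cv2.resize(b[0][k[1]-40:k[1]+40,k[0]-50:k[0]+50],(640,512)); A=cv2.resize(c[0][0:400,60:580],(520,400)); B=cv2.resize(B,(280,224))
o=np.zeros((400,800,3),np.uint8); o[:,:520]=A; o[:224,520:]=B; cv2.imwrite("pics/v4.png",o)
E
```

```text
[604.23306837  84.05639664 298.29253278] [[0.709, -0.705, -0.001], [-0.705, -0.709, -0.0], [-0.0, 0.001, -1.0]] 30.989439355253822 [-0.34970472  0.71656123  0.27021439  1.73551032 -0.26692334  0.72644672
 -2.29543729]
yaw -44.84096534847727
shaft px [318.52039108 221.71091944] [318.71093603 207.04684202] knob top centre px [319.69379914 291.92056601]
```

View pics/v4.png

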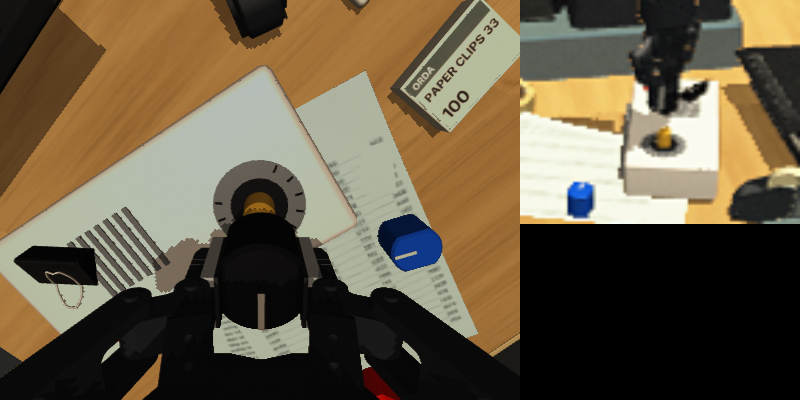

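The knob hangs upright between the pads, its line at (321,293)–(321,330), pointing at the shaft's flat side. The shaft is visible behind it at (319,205). I'll measure the knob's offset in the tool frame.

```bash
python3 - <<'E'
from h import *
c=cam("wrist"); s=arm.read_state(); g=c[0].max(2).astype(int)
zt=s["tcp_pos"][2]-144; z=zt
sub=g[280:336,300:345]; m=(sub>60).astype(np.uint8); n,l,st,ce=cv2.connectedComponentsWithStats(m)
for i in range(1,n):
    if st[i,4]>25: 
        print(st[i]+[300,280,0,0,0],ce[i]+[300,280])
        if 30<st[i,4]<400 and st[i,3]>20:
            L=np.argwhere(l==i)[:,::-1]+[300,280]; P=np.array([tool(plane(c,q,z)) for q in L])[:,:2]
            p=np.polyfit(P[:,0],P[:,1],1); print("x range",P[:,0].min(),P[:,0].max(),"y mean",P[:,1].mean(),"angle deg",np.degrees(np.arctan(p[0])))
print("bottom edge",tool(plane(c,(321,330),z)))
# shaft recheck: brass and black disc visible at top
hsv=cv2.cvtColor(c[0],cv2.COLOR_BGR2HSV)[150:240,270:370]
d=(g[150:240,270:370]<45)
rows=[r for r in range(175,212,6)]
for r in rows:
    w=np.flatnonzero(g[r,270:370]<45)+270; print(r,w.min() if len(w) else None,w.max() if len(w) else None)
E
```

```text
[300 294  45  42 607] [321.91762768 323.20593081]
bottom edge [-19.07144547   0.56395776 144.00268625]
175 None None
181 308 348
187 298 340
193 294 361
199 292 347
205 291 347
211 292 363
```

```bash
python3 - <<'E'
from h import *
c=cam("wrist"); s=arm.read_state(); g=c[0].max(2).astype(int); z=s["tcp_pos"][2]-144
print(g[288:336,321].tolist())
P=[]
for r in range(298,328):
    w=g[r,312:332]-g[r,312:332].min(); w=np.where(w>w.max()*.4,w,0); P.append(tool(plane(c,(312+np.average(np.arange(20),weights=w),r),z))[:2])
P=np.array(P);p=np.polyfit(P[:,0],P[:,1],1);print("y at 0",p[1],"deg",np.degrees(np.arctan(p[0])))
for r in (292.5,293.5,328.5,329.5,330.5): print(r,tool(plane(c,(321,r),z)).round(1))
print(tool((605.2,84.1,86)))
E
```

```text
[7, 7, 6, 7, 7, 30, 111, 112, 112, 112, 112, 112, 112, 111, 111, 113, 113, 112, 113, 112, 112, 113, 113, 113, 113, 113, 112, 112, 113, 113, 113, 113, 113, 112, 113, 113, 112, 112, 112, 112, 111, 99, 170, 173, 177, 179, 180, 179]
y at 0 0.47047214135953985 deg -0.05127741494542171
292.5 [ -0.9   0.5 144. ]
293.5 [ -1.4   0.6 144. ]
328.5 [-18.3   0.6 144. ]
329.5 [-18.8   0.6 144. ]
330.5 [-19.3   0.6 144. ]
[  0.39032419  -0.67399456 212.69731503]
```

The line lies along the tool x axis within 0.1°, and the knob sits 1.2 mm off the shaft axis along tool y. I'll correct that and lower until partly on.

drive_tool(targets=[1,0,-0.1,1.5,0,1,0,-0.1,2.8,0,1,0,-0.1,3.2,0,1,0,-0.1,3.6,0,1,0,-0.1,3.8,0])

```text
t: 6.92
tcp_pos: [605.5, 84.3, 260.7]
tcp_rot: [0.924, -0.383, 0.0, 0.0]
contact_force: [0.6, -0.2, -0.3]
finger_gap: 31.1
```

drive_tool(targets=[1,0,0,0.2,0,1,0,0,0.4,0,1,0,0,0.6,0,1,0,0,0.6,0])

```text
t: 7.25
tcp_pos: [605.5, 84.4, 254.8]
tcp_rot: [0.924, -0.383, 0.001, -0.0]
contact_force: [1.7, -1.3, -1.5]
finger_gap: 30.9
```

It has gone past the taper with almost no force. Continuing home.

drive_tool(targets=[1,0,0,0.2,0,1,0,0,0.4,0,1,0,0,0.6,0,1,0,0,0.6,0,1,0,0,0.6,0])

```text
t: 7.67
tcp_pos: [605.6, 84.4, 249.1]
tcp_rot: [0.924, -0.383, 0.001, -0.0]
contact_force: [0.1, -2.9, 3.9]
finger_gap: 31.2
```

drive_tool(targets=[1,0,0,0.2,0,1,0,0,0.4,0,1,0,0,0.4,0,1,0,0,0.4,0])

```text
t: 8.0
tcp_pos: [605.6, 84.4, 245.4]
tcp_rot: [0.924, -0.383, 0.001, -0.0]
contact_force: [0.4, -2.8, 6.7]
finger_gap: 31.2
```

The spring answers at about 1 N/mm, as expected. I'll press on to the stop.

drive_tool(targets=[1,0,0,0.2,0,1,0,0,0.4,0,1,0,0,0.4,0,1,0,0,0.4,0])

```text
t: 8.33
tcp_pos: [605.5, 84.4, 242.8]
tcp_rot: [0.924, -0.383, 0.001, -0.001]
contact_force: [-1.8, -2.9, 17.1]
finger_gap: 31.0
```

drive_tool(targets=[1,0,0,0.1,0,1,0,0,0.2,0,1,0,0,0.2,0,1,0,0,0.2,0])

```text
t: 8.67
tcp_pos: [605.6, 84.2, 242.6]
tcp_rot: [0.924, -0.383, 0.001, -0.001]
contact_force: [-5.9, -2.5, 30.6]
finger_gap: 31.3
```

The stop is reached: z stays at 242.6 while the force climbs to 31 N. I'll ease off slightly to hold with less force and check with the camera.

drive_tool(targets=[1,0,0,-0.15,0,1,0,0,-0.15,0,1,0,0,-0.15,0,1,0,0,-0.15,0])

```text
t: 9.0
tcp_pos: [605.5, 84.4, 242.8]
tcp_rot: [0.924, -0.383, 0.001, -0.001]
contact_force: [-4.3, -2.6, 21.5]
finger_gap: 31.3
```

```bash
python3 - <<'E'
from h import *
s=arm.read_state(); print(s["tcp_pos"],s["contact_force"],s["finger_gap"])
c=cam("wrist"); g=c[0].max(2).astype(int); print(g[286:336,321].tolist())
b=cam("side"); k=proj(b,(605,84,80)).astype(int)
B=cv2.resize(b[0][k[1]-35:k[1]+25,k[0]-35:k[0]+25],(400,400),interpolation=cv2.INTER_CUBIC)
cv2.imwrite("pics/v5.png",np.hstack([c[0][100:400,120:520],cv2.resize(B,(300,300))]))
E
```

```text
[605.53230395  84.35087542 242.77613641] [-4.29241093 -2.6097852  21.48713035] 31.319723179505182
[7, 7, 8, 6, 6, 8, 6, 28, 92, 105, 105, 106, 105, 105, 105, 105, 105, 106, 106, 107, 106, 106, 106, 106, 106, 105, 106, 106, 106, 106, 106, 105, 106, 107, 106, 107, 106, 106, 105, 105, 105, 106, 105, 107, 112, 108, 104, 99, 94, 89]
```

View pics/v5.png

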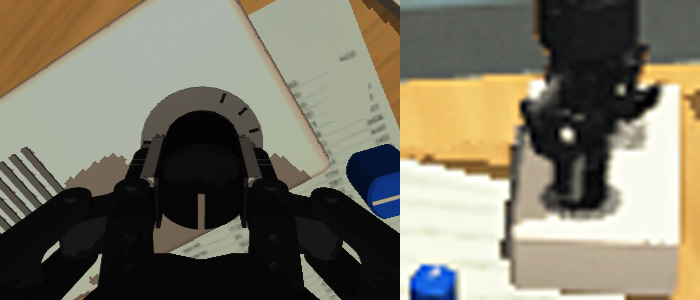

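The wrist view shows the knob seated over the dial, its line unchanged in the grip at row 293, so there was no slip. The side view shows it upright on the disc. Handing in.

```bash
python3 -c "
from station import arm
arm.hand_in(); s=arm.read_state(); print(s['t'],s['tcp_pos'],s['contact_force'],s['finger_gap'])"
```

```text
the job is handed in; nothing more can be done
the job is handed in; nothing more can be done
```

The black knob is on the D-shaft with its white line over the flat, and I handed the job in at about 9 s with the arm still pressing it down. I got no verdict back, and the state could not be read after hand-in.

- **Fit:** I gripped the knob by its flats, turned it 80° and lowered it on with almost no force. The spring began to push back at a tool height of 249 mm, where 250 mm had been worked out for fully home.
- **Press:** the tool height stopped changing at about 242.7 mm, where 243 mm had been worked out for the 7 mm stop. Force rose to 31 N there; I eased off and held at about 21 N.
- **Grip:** the last wrist picture showed the line at the same place in the grip as before insertion, so the knob had not slipped. The finger gap was 31 mm.
- **Bystanders:** I saw no contact with any of them. I did not measure their positions again at the end.
- **Readings that disagreed:**
  - The line measured about 17.7 mm long in the grip, against about 16 mm expected. That left the knob's position along the line uncertain by a millimetre or more, and I relied on its rim instead.
  - The flat's direction read between 132° and 139°, so I used 135°, well inside the 0.25 rad allowed.
  - A sideways force of about 5 N remained while pressing.

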